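# Turn the pizza warmer up one click with a fingertip

### The arm

A 6-joint arm with a two-finger parallel gripper is mounted at the origin on a cart in front of the work surface, level with it; the furniture and walls round the work are solid. World frame = base frame: x ahead of the robot, y to its left, z up, the work surface at z = 0. Lengths are in m, angles in degrees, forces in N, time in s.
With the tool pointing down it reaches from about 0.25 to 0.725 m from the base axis. Payload 9.7 kg.
Tool frame: the origin (TCP) lies midway between the tips of the shut fingers; the grasp point (between the pads) lies bot.grasp_offset behind it (bot.grasp_offset is the distance from the TCP to the grasp point, in m); x points along the fingers, y is the direction in which the jaws open and shut, and the axes are right-handed (so a half turn about x gives the same grasp; the last joint's range is limited). The gripper opens to 85 mm and grips with 20 to 120 N. Pads are 22 mm wide; open, the fingers measure 114 mm over their backs; the gripper's body (76 mm by 85 mm) begins 54 mm behind the grasp point. The pads swing forward as they close: fully open they stand 13 mm farther back than shut.
Start: joints at [66.291, 4.979, 10.078, 95.1, 0, 90], TCP at [0.221, 0.504, 0.231] pointing down, gripper open.
Joint ranges: [-179.16, 179.16], [-48.56, 103.87], [-65.8, 70.77], [-126.05, 130.52], [-82.76, 87.17], [-180, 180]. Speed limits (degrees/s): [127.2, 127.2, 147.25, 180, 180, 180].

### API

Orientations are given as [roll, pitch, yaw] about the fixed x, y, z axes, in that order (R = Rz(yaw) Ry(pitch) Rx(roll)).
In Python, from workcell import status, camera, bot gives the robot as it stands.
- The arm moves only by the shell command python3 -m jog 'ROWS' [OPENING] [FORCE]. ROWS is text: rows parted by semicolons, each of 4 numbers parted by spaces: the shift along the tool's x, y, z in mm, then the turn about the tool's x in degrees. A call has exactly 8 rows; each row is the pose to reach, as a shift and turn from the pose commanded when the call began, along the tool's axes at that moment; what a row does not reach only later rows make up. A row lasts 1/8 s, in which the tool goes at most 62.5 mm and 10.7 degrees, less where a joint would pass 70% of its speed; a pose out of reach is approached as far as the arm can. A call with a gripper value outside its range is refused whole. OPENING is the opening, from 0 (shut) to 1 (fully open), set as the call begins (- or left out, the last holds). The fingers move at their own pace and stop on an object; FORCE is the grip in N (left out, the last holds). Time passes only in rows, so rows that repeat a pose let the fingers close, or fill a call up. It gives the time, the measured TCP pose, the force and the opening at its end, in the units of the state.
- status.get_obs(): the state, without advancing time (a new reading comes with each control period).
- camera(name): name is "scene" or "side" or "wrist"; returns a dict with "color" (384x512x3 uint8, red, green, blue), "vfov" (degrees; the focal length in pixels is half the picture's height over the tangent of half this angle, whatever the lens; pixels are square), "cx", "cy" (the principal point, pixels), "rvec" (rotation vector, rad) and "tvec" (3), from world to camera coordinates, as OpenCV has them. Camera axes: x right, y down, z forward; pixel columns grow to the right and rows downward; lengths in m; the calibration is good to about 2 mm. A picture is of the moment at which its call begins. There is no depth.
- bot.job_done(): hands the job in, once; it reports no verdict.
The state is a dict: "time": time; "q": joint angles; "qd": joint speeds; "joint_efforts": joint torques, N m; "ee_pos": TCP position; "tcp_rot": TCP orientation; "wrist_force": force on the tool from outside, world axes, zero at the start; "torque": the same for the moment, N m; "opening": finger opening in m.
Only numpy, scipy, OpenCV 4.12 (cv2) and the standard library are available. Lean on these libraries where they do the work, as an engineer would, in place of code of your own. Each camera call takes 0.05 s, during which the arm holds its last target. There are 200 camera calls.

### The job

The pizza warmer is on its lowest setting: with a fingertip on top of the wide knurled wheel of the grey control box, roll it one click up, toward the wide end of the wedge of white bars, so that it rests in its middle notch with its white line at the top between the two ticks. Never roll it on past the middle notch, leave the narrow wheel as it is, and do not shift or pick up the shaker, the can or the dip cup.

Things in the scene. Friction and masses are not known exactly. Their poses are not given: they have to be found in the camera images.
- warmer_box: Fixed grey control box, 170 (x) x 150 (y) x 70 mm high; origin: centre of its underside. Two black knurled thumbwheels (80 mm diameter, axles along the box's y) stand 10 mm out of its top between guard cheeks (tops 5 mm below the crests). The wide wheel is on its +y side, the narrow one on its -y side. Six flat white bars between them form a wedge, wider toward the box's +x, the 'up' direction.
- wide_top (a point): Crest of the wide wheel (26 mm wide): middle of its highest line, 80 mm above the worktop, 36 mm toward +y from the box's centre. Fixed to the box, axes as the box's. The wheel's axle is 40 mm below. White ticks stand on the cheeks beside it.
- wide_wheel (a joint): Angle (rad) of the wide wheel, positive as its top rolls toward the box's +x. Notches at 0 (lowest; the start), 0.5 (middle, white line at the crest), 1.0 (highest), 20 mm of rim apart. Let go, it springs to the nearest; tipping points 0.25 and 0.75. It takes about 3 N along the rim to leave a notch: a press of 5 to 10 N on the crest carries it by friction.
- narrow_top (a point): The crest of the narrow wheel (12 mm wide), 80 mm above the worktop, at 36 mm toward -y from the box's centre; fixed to the box. This wheel has no notches and is to be left alone.
- narrow_mark (a point): The white line on the rim of the narrow wheel, mid-width; it turns with that wheel (40 mm from its axle) and starts anywhere within 0.5 rad of the top.
- shaker_cheese: Loose glass shaker with steel cap, 73 x 72 x 119 mm high, origin at the centre of its underside. About 150 mm from the box's centre on its +y side. Leave it alone.
- can_1: Loose drinks can, 66 mm diameter, 115 mm high, origin at the centre of its underside. About 150 mm from the box's centre on its -y side. Leave it alone.
- dip_white: Loose lidded dip cup, 69 mm diameter, 34 mm high, origin at the centre of its underside. On the box's -x side. Leave it alone.
Not all that is in view belongs to the job. Leave any brown look-alike of the warmer_box alone.

How it is judged:
By the outcome, as a careful person would: the job done as asked, in the order asked, and still so for the second after the job is handed in, with the robot touching nothing.
It also fails if it takes over 32 s, if anything falls off the work surface, if the arm or the gripper's body presses on something with over 40 N, if the wrist force passes 120 N, or if a joint passes its speed limit or range.

## Working session

There is one attempt and no reset: what is moved stays moved. The work goes in short steps, Python scripts to look and compute and a shell command to move; the robot and the scene stay as the last step left them, time stands still between calls to the robot, and variables do not carry over. Pictures are saved under pics/ and viewed, about 8 in all and at most 12, crops included, and the job is handed in when it is done.

```bash
mkdir -p pics; cat > h.py <<'E'
import numpy as np, cv2
from workcell import status, camera, bot
def cam(n):
    c=camera(n); R=cv2.Rodrigues(np.array(c["rvec"],float))[0]; h=c["color"].shape[0]
    c["f"]=h/2/np.tan(np.radians(c["vfov"])/2); c["R"]=R; c["t"]=np.array(c["tvec"],float).ravel(); return c
def ray(c,u,v):
    d=c["R"].T@np.array([(u-c["cx"])/c["f"],(v-c["cy"])/c["f"],1]); return -c["R"].T@c["t"],d
def onz(c,u,v,z):
    o,d=ray(c,u,v); return o+d*(z-o[2])/d[2]
def proj(c,p):
    q=c["R"]@np.array(p)+c["t"]; return c["f"]*q[0]/q[2]+c["cx"],c["f"]*q[1]/q[2]+c["cy"]
def save(c,name,crop=None,s=1):
    im=c["color"][...,::-1]
    if crop: a,b,w,h=crop; im=im[b:b+h,a:a+w]
    cv2.imwrite("pics/"+name,cv2.resize(im,None,fx=s,fy=s,interpolation=cv2.INTER_CUBIC))
E
python3 - <<'E'
from h import *
import pickle
cs={n:cam(n) for n in("scene","side","wrist")}
pickle.dump(cs,open("cs.pkl","wb"))
for n,c in cs.items(): print(n,c["f"],c["cx"],c["cy"],-c["R"].T@c["t"])
im=np.zeros((600,800,3),np.uint8)
im=np.hstack([cv2.resize(cs[n]["color"][...,::-1],(400,300)) for n in("side","wrist")])
cv2.imwrite("pics/b.png",im); save(cs["scene"],"a.png",None,1.5)
o=status.get_obs();print(o)
E
```

```text
scene 389.41937383375443 252.24259994244832 197.34310894151463 [ 0.17372177 -0.50135124  0.77649369]
side 352.14968674123764 256.02135142826904 183.36008846593737 [ 0.36232659 -0.55943015  0.63292416]
wrist 335.1260071002731 256.46131889150854 195.49429479864386 [0.15601489 0.53197335 0.37356796]
{'time': 0.15, 'q': array([ 6.62880391e+01,  5.00325102e+00,  1.00450218e+01,  9.50985477e+01,
       -1.34625617e-03,  9.00007308e+01]), 'qd': array([ 0.10113999, -0.18224865,  0.02686777, -0.09008864, -0.06612458,
        0.07132568]), 'joint_efforts': array([ 2.11917104e-04, -5.20762467e+01,  4.65043688e+01,  1.38936305e-02,
        3.27764883e-05,  1.96417474e-06]), 'ee_pos': array([0.22111523, 0.50341233, 0.23075302]), 'tcp_rot': array([ -88.64096677,   89.94320705, -112.35365778]), 'wrist_force': array([-0.15309946,  0.15526726, -0.55344704]), 'torque': array([-0.00646973,  0.00416243,  0.02516494]), 'opening': 0.08554383174961368}
```

View pics/a.png

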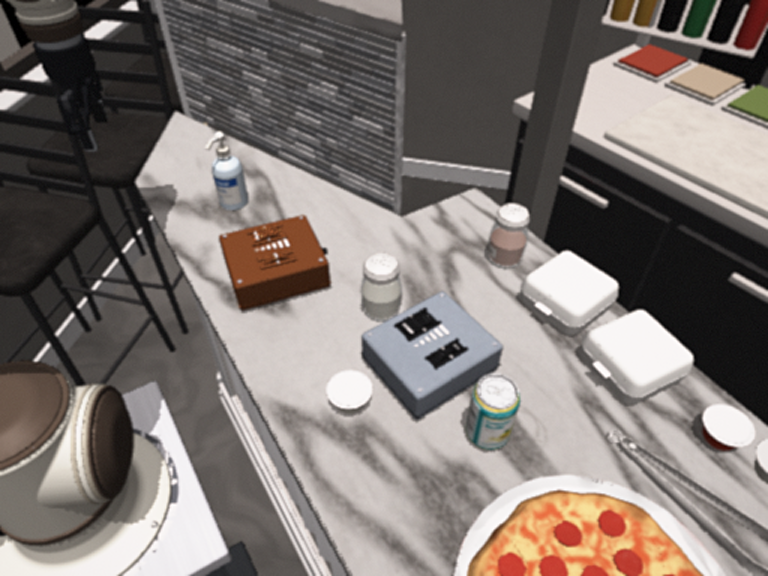

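View pics/b.png

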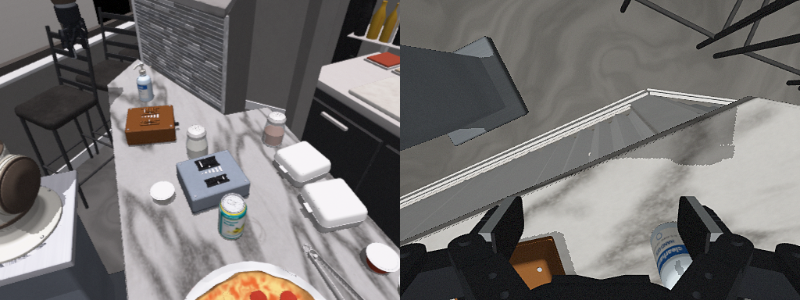

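The scene view (shown at 1.5x) has two boxes. The brown look-alike is at (275,260). The grey box is at (430,350), between the shaker (381,285), the can (493,410) and the dip cup (349,391). The grey one fits the description, so I'll confirm it with a crop and extract its top face.

```bash
python3 - <<'E'
from h import *
import pickle
cs=pickle.load(open("cs.pkl","rb"))
ims=[]
for n,(a,b,w,h) in {"scene":(230,185,114,96),"side":(215,182,114,96)}.items():
    c=cs[n]; im=c["color"][b:b+h,a:a+w]
    ims.append(cv2.resize(im[...,::-1],None,fx=3.5 if n else 1,fy=3.5,interpolation=cv2.INTER_CUBIC))
    hsv=cv2.cvtColor(c["color"],cv2.COLOR_RGB2HSV)
    i=c["color"].astype(int); m=((i[...,2]-i[...,0]>12)&(i[...,2]>105)&(i[...,2]<200)).astype(np.uint8)
    mm=np.zeros_like(m); mm[b:b+h,a:a+w]=m[b:b+h,a:a+w]
    cn=max(cv2.findContours(cv2.morphologyEx(mm,cv2.MORPH_CLOSE,np.ones((3,3))),0,2)[0],key=cv2.contourArea)
    print(n,cv2.contourArea(cn),cv2.approxPolyDP(cv2.convexHull(cn),3,True).reshape(-1,2).tolist())
cv2.imwrite("pics/c.png",np.hstack(ims))
E
```

```text
scene 3342.0 [[296, 196], [333, 232], [278, 265], [242, 223]]
side 3716.5 [[291, 192], [319, 235], [246, 257], [226, 209]]
```

View pics/c.png

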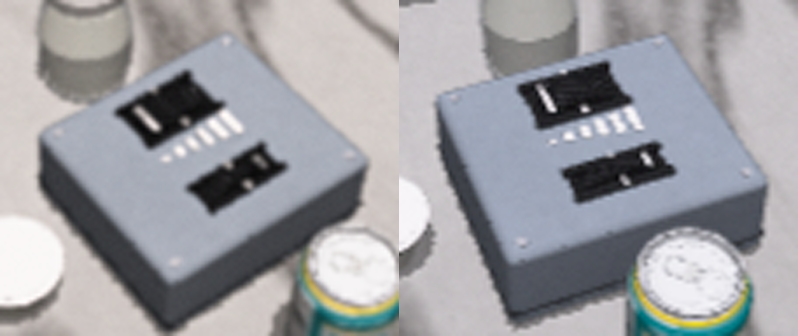

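The crop confirms the grey box. The wide wheel is on the shaker side, its white line is toward the dip-cup end, and the wedge widens away from the dip cup, so +x points right in the image. Next I'll compute the pose from the top corners.

```bash
python3 - <<'E'
from h import *
import pickle
cs=pickle.load(open("cs.pkl","rb"))
# corners order: -x+y, +x+y, +x-y, -x-y
C={"scene":((230,185),0,[(42,138),(230,36),(367,160),(168,282)]),
   "side":((215,182),399,[(438,97),(669,36),(767,182),(508,264)])}
loc=np.array([[-85,75],[85,75],[85,-75],[-85,-75]])/1000
for n,(o,off,P) in C.items():
    c=cs[n]; W=np.array([onz(c,(u-off)/3.5+o[0],v/3.5+o[1],.07) for u,v in P])[:,:2]
    mu=W.mean(0); H=loc.T@(W-mu); U,S,V=np.linalg.svd(H); R=V.T@U.T
    yaw=np.arctan2(R[1,0],R[0,0]); print(n,mu.round(4),np.degrees(yaw).round(2),"res mm",((W-mu-loc@R.T)*1000).round(1).tolist())
    print(" wide_top",(mu+R@[0,.036]).round(4), "narrow",(mu+R@[0,-.036]).round(4))
    # white screws/ticks: ticks of wide wheel
P={"scene":[(165,149),(193,67+7)],}
for n,name in (("scene",""),):pass
o=status.get_obs();print(o["ee_pos"],o["tcp_rot"])
from scipy.spatial.transform import Rotation as T
print(T.from_euler("xyz",o["tcp_rot"],degrees=True).as_matrix().round(3))
for n in("scene","side"):
    c=cs[n]; pts={"scene":[(381/1.5,257/1.5),(497/1.5,390/1.5)],"side":[(197*1.28,128*1.28),(233*1.28,200*1.28)]}[n]
    print(n,"shaker/can top",[onz(c,*p,z)[:2].round(3).tolist() for p,z in zip(pts,(.119,.115))])
E
```

```text
scene [ 0.5392 -0.0552] 3.76 res mm [[3.8, -5.2], [-3.3, -5.5], [-2.6, 4.9], [2.1, 5.8]]
 wide_top [ 0.5369 -0.0193] narrow [ 0.5416 -0.0911]
side [ 0.5411 -0.0534] 3.46 res mm [[3.2, -3.3], [-1.7, -3.7], [-2.9, 4.4], [1.4, 2.6]]
 wide_top [ 0.539  -0.0174] narrow [ 0.5433 -0.0893]
[0.22111523 0.50341233 0.23075302] [ -88.64096677   89.94320705 -112.35365778]
[[-0.     0.402  0.916]
 [-0.001  0.916 -0.402]
 [-1.    -0.001  0.   ]]
scene shaker/can top [[0.545, 0.105], [0.543, -0.199]]
side shaker/can top [[0.543, 0.099], [0.546, -0.191]]
```

```bash
python3 -m jog '-10 -20 30 4; -20 -55 78 12; -20 -95 132 20; -20 -135 188 29; -20 -175 244 37; -20 -215 300 46; -20 -255 355 54; -20 -275 385 62.7' 0 120; python3 - <<'E'
from h import *
from scipy.spatial.transform import Rotation as T
o=status.get_obs();print(o["time"],o["ee_pos"],o["q"].round(1),bot.grasp_offset)
print(T.from_euler("xyz",o["tcp_rot"],degrees=True).as_matrix().round(3))
save(cam("wrist"),"d.png",None,1.2)
E
```

```text
time: 1.15
ee_pos: [0.4623, 0.0973, 0.2513]
tcp_rot: [107.1, 90.0, 20.5]
wrist_force: [1.1, 0.6, -0.8]
opening: 0.0003
1.15 [0.46228805 0.09728276 0.25132461] [11.9 -5.1  2.2 97.3  0.  98.6] 0.0187
[[ 0.     0.998  0.058]
 [ 0.     0.058 -0.998]
 [-1.     0.    -0.   ]]
```

View pics/d.png

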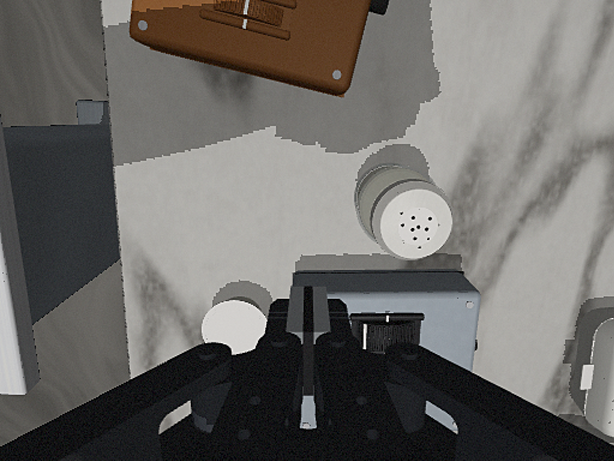

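The wrist view (shown at 1.2x) shows the wide wheel's +y tick at about (387,319), the wheel between x=352 and x=424, and its white line at about (364,335). I'll cast those to points.

```bash
python3 - <<'E'
from h import *
c=cam("wrist"); o=status.get_obs(); print(o["time"])
for z,p in ((.075,(387,319)),(.07,(293,272)),(.07,(462,272)),(.07,(478,290)),(.075,(352,316)),(.075,(424,314))): print(p,onz(c,p[0]/1.2,p[1]/1.2,z).round(4))
print("tip proj",np.array(proj(c,o["ee_pos"]))*1.2)
print("wide",np.array(proj(c,[.538,-.018,.08]))*1.2)
save(c,"e.png",(270,245,110,80),5)
E
```

```text
1.25
(387, 319) [ 0.54   -0.0047  0.075 ]
(293, 272) [0.4556 0.0338 0.07  ]
(462, 272) [0.6012 0.0406 0.07  ]
(478, 290) [0.6178 0.0244 0.07  ]
(352, 316) [ 0.509  -0.0032  0.075 ]
(424, 314) [0.5719 0.0017 0.075 ]
tip proj [303.43029272 299.84939969]
wide [384.27866741 335.30705397]
```

View pics/e.png

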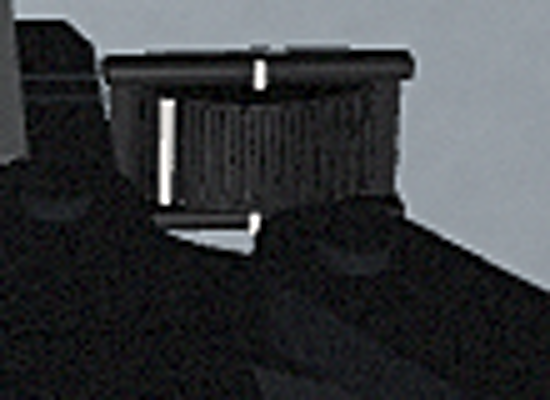

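```bash
python3 -m jog '0 18 35 0; 0 40 78 0; 20 58 110 0; 60 62 118 0; 100 62 118 0; 140 62 118 0; 156 62 118 0; 156 62 118 0' 0 120; python3 - <<'E'
from h import *
o=status.get_obs();print(o["time"],o["ee_pos"].round(4),o["wrist_force"].round(2))
s=cam("side"); 
c=cam("wrist");a=cv2.resize(s["color"][175:255,210:320,::-1],(550,400),interpolation=2);b=cv2.resize(c["color"][180:340,190:330,::-1],(350,400),interpolation=2)
cv2.imwrite("pics/f.png",np.hstack([a,b])[:,:800])
E
```

```text
time: 2.25
ee_pos: [0.5305, -0.0143, 0.095]
tcp_rot: [-96.2, 89.9, 177.4]
wrist_force: [0.1, -0.2, 0.4]
opening: 0.0002
2.25 [ 0.5305 -0.0143  0.095 ] [ 0.11 -0.17  0.38]
```

View pics/f.png

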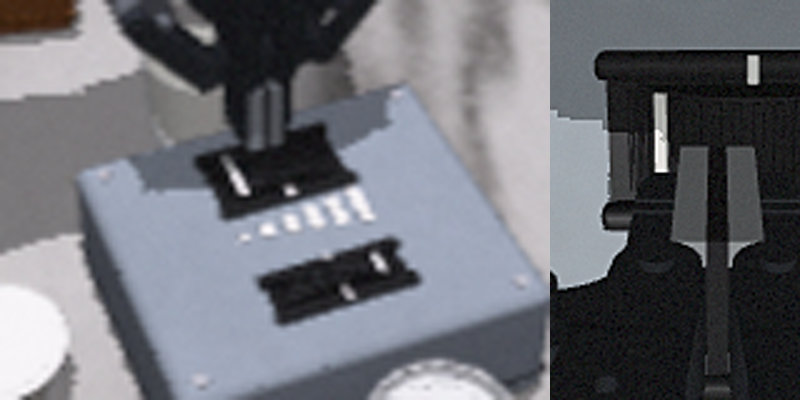

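The finger stands about 15 mm above the wide wheel: in the crop its tip is at (720,148), the +y tick at (753,70) and the white line at (660,133). I'll check the lateral alignment numerically.

```bash
python3 - <<'E'
from h import *
c=cam("wrist"); print(status.get_obs()["time"])
f=lambda x,y:(190+(x-550)/2.5,180+y/2.5)
for n,p,z in(("tip edge",(718,148),.095),("tick+y",(753,70),.075),("cheek outer+y",(753,54),.075),("-y cheek lowedge",(612,228),.075),("line+y end",(657,94),.078),("line -y end",(661,172),.078)):print(n,onz(c,*f(*p),z).round(4))
E
```

```text
2.4
tip edge [ 0.5319 -0.007   0.095 ]
tick+y [0.5386 0.0021 0.075 ]
cheek outer+y [0.5384 0.0056 0.075 ]
-y cheek lowedge [ 0.5105 -0.0362  0.075 ]
line+y end [ 0.5192 -0.0033  0.078 ]
line -y end [ 0.5208 -0.0207  0.078 ]
```

```bash
python3 -m jog '5 0 1 0; 9 0 1 0; 11 0 1 0; 12 0 1 0; 13 0 1 0; 14 0 1 0; 15 0 1 0; 15 0 1 0' 0 120
```

```text
time: 3.4
ee_pos: [0.531, -0.0156, 0.0802]
tcp_rot: [-69.5, 90.0, -155.9]
wrist_force: [-0.1, 0.5, -0.6]
opening: 0.0004
```

```bash
python3 -m jog '0.5 0 0 0; 0.5 0 0 0; 1 0 0 0; 1 0 0 0; 1 0 0 0; 1 0 0 0; 1 0 0 0; 1 0 0 0' 0 120
```

```text
time: 4.4
ee_pos: [0.5314, -0.0156, 0.0799]
tcp_rot: [86.2, 89.9, -0.2]
wrist_force: [-0.9, 0.8, 5.4]
opening: -0.0002
```

```bash
python3 -m jog '0.2 0 0 0; 0.3 0 0 0; 0.3 2 0 0; 0.3 4 0 0; 0.3 6 0 0; 0.3 8 0 0; 0.3 8 0 0; 0.3 8 0 0' 0 120; python3 - <<'E'
from h import *
c=cam("wrist");s=cam("side")
a=cv2.resize(s["color"][175:255,210:320,::-1],(440,320),interpolation=2);b=cv2.resize(c["color"][180:340,190:330,::-1],(350,400),interpolation=2)
cv2.imwrite("pics/g.png",np.hstack([cv2.copyMakeBorder(a,0,80,0,0,0),b]))
E
```

```text
time: 5.4
ee_pos: [0.5395, -0.0151, 0.08]
tcp_rot: [89.0, 89.9, 2.6]
wrist_force: [-0.4, 0.4, 7.1]
opening: -0.0001
```

View pics/g.png

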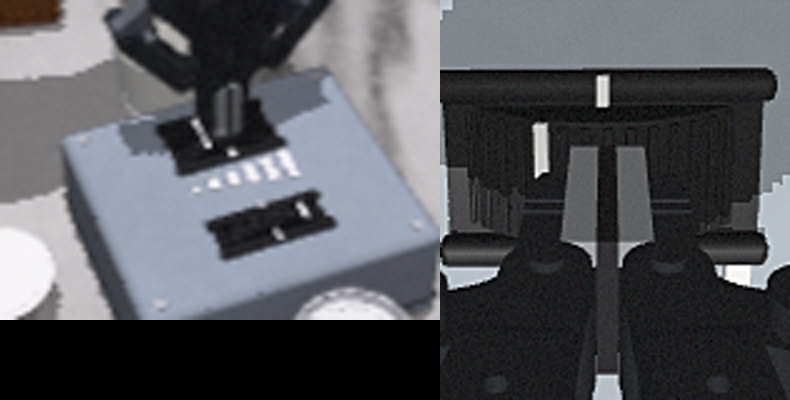

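The tick is at (603,90) and the line at (541,150), so the line has moved about 8 mm and the wheel followed without slip. About 10 to 11 mm remain.

```bash
python3 -m jog '0 1.5 0 0; 0 3 0 0; 0 4.5 0 0; 0 6 0 0; 0 7.5 0 0; 0 9 0 0; 0 10.5 0 0; 0 10.5 0 0' 0 120; python3 - <<'E'
from h import *
c=cam("wrist")
b=cv2.resize(c["color"][180:340,170:330,::-1],(400,400),interpolation=2)
cv2.imwrite("pics/i.png",b)
E
```

```text
time: 6.5
ee_pos: [0.5501, -0.0143, 0.0795]
tcp_rot: [93.0, 89.9, 6.6]
wrist_force: [1.7, 0.8, 5.2]
opening: -0.0
```

View pics/i.png

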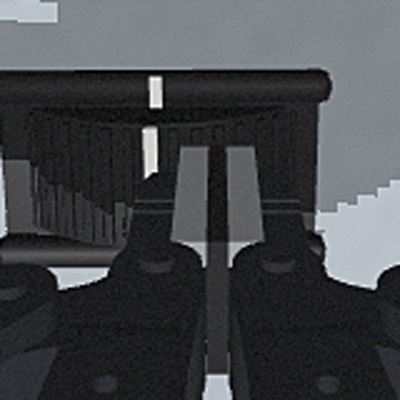

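The line at (150,152) now lies under the tick at (155,90), about 1 mm short of the notch. I'll lift straight up and clear.

```bash
python3 -m jog '-3 0 0 0; -15 0 0 0; -40 0 0 0; -80 0 0 0; -120 0 0 0; -150 -30 0 0; -150 -70 0 0; -150 -100 0 0' 0 120; python3 - <<'E'
from h import *
print(status.get_obs()["time"])
c=cam("wrist");s=cam("scene")
a=cv2.resize(s["color"][170:300,215:360,::-1],(435,390),interpolation=2);b=cv2.resize(c["color"][190:320,230:350,::-1],(360,390),interpolation=2)
cv2.imwrite("pics/j.png",np.hstack([a,b]))
E
```

```text
time: 7.55
ee_pos: [0.4484, -0.0208, 0.23]
tcp_rot: [77.5, 90.0, -8.9]
wrist_force: [0.9, -0.3, 0.2]
opening: -0.0
7.55
```

View pics/j.png

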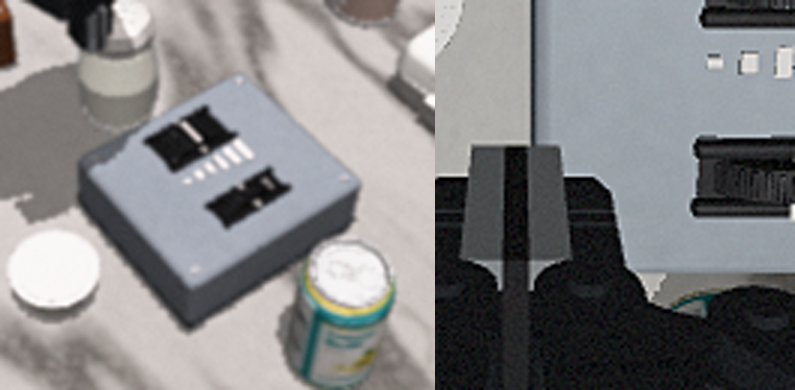

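The scene crop shows the wide wheel's white line at (191,132) in line with its two ticks at about (180,120) and (205,147). The can, shaker, dip cup and narrow wheel look unchanged, and the robot is clear of everything.

```bash
python3 - <<'E'
from h import *
import pickle
cs=pickle.load(open("cs.pkl","rb"));c=cam("scene")
d=cv2.absdiff(c["color"],cs["scene"]["color"]).max(2)
for n,(a,b,w,h) in dict(can=(310,248,38,52),dip=(215,245,36,32),narrow=(280,222,36,28),shaker_low=(240,185,28,25)).items(): print(n,(d[b:b+h,a:a+w]>40).sum())
bot.job_done()
E
```

```text
can 0
dip 0
narrow 0
shaker_low 56
the job is handed in; nothing more can be done
```

I rolled the wide wheel of the grey box one click up. It now rests in its middle notch, with the white line at the top between the two ticks. I pressed on its crest with the shut fingertips at about 5–7 N and moved them about 19 mm toward the wide end of the wedge. I then lifted clear and handed the job in at about 7.6 s.

**Last checks:** In the final scene picture the line is in line with both ticks, and the wrist force was near zero with the robot clear. Before-and-after pictures show no change at the can, the dip cup or the narrow wheel.

**One check not clean:** 56 pixels changed in the patch around the lower part of the shaker. I put this down to the arm's shadow, which falls beside it in that picture, but I did not check it further. The shaker looks in place, and the fingers were never planned to come near it.

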